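Jack a timber off its rests and hold it

ROBOT

A 7-joint arm with a two-finger parallel gripper is mounted at the origin on the work surface. World frame = base frame: x ahead of the robot, y to its left, z up, the work surface at z = 0. Lengths are in m, angles in rad, forces in N, time in s.
With the tool pointing down it reaches from about 0.425 to 0.875 m from the base axis. Payload 4.7 kg.
Tool frame: the origin (TCP) lies at the very end of the fingers, on their centre line; the grasp point (between the pads) lies 19 mm behind it; x points along the fingers, y is the direction in which the jaws open and shut, and the axes are right-handed (so a half turn about x gives the same grasp; the last joint's range is limited). The gripper opens to 87 mm and grips with 3 to 60 N. Pads are 19 mm wide; open, the fingers measure 117 mm over their backs; the gripper's body (75 mm by 190 mm) begins 51 mm behind the grasp point.
Start: joints at [1.278, 0.321, -0.07, 1.45, 0.023, 1.371, -0.057], TCP at [0.196, -0.62, 0.223] pointing down, gripper open.
Joint ranges: [-2.86, 2.86], [-0.3, 2.09], [-1.38, 1.24], [0.06, 2.45], [-1.56, 4.7], [0.09, 2.05], [-2.69, 2.69]. Speed limits (rad/s): [2.57, 2.57, 3.14, 3.14, 3.14, 3.14, 3.14].

INTERFACE

Orientations are given as a rotation vector (axis times angle).
In Python, from bench import ctrl gives the robot as it stands.
- The arm moves only by the tool step_arm, never from a script. Its argument "increments" is one flat list of numbers, 6 for each row, row after row: the shift along the tool's x, y, z in cm, then the turn, a rotation vector about the tool's x, y, z in rad. In form: [tx, ty, tz, ax, ay, az, tx, ty, tz, ax, ay, az, ...]. A call has 1 to 12 rows; each row shifts and turns the commanded pose from where the row before left it, along the tool's axes as they then stand; what a row does not reach is not made up. A row lasts 1/8 s, in which the tool goes at most 62.5 mm and 10.7 degrees, less where a joint would pass 70% of its speed; a pose out of reach is approached as far as the arm can. A call with a gripper value outside its range is refused whole. "fingers" is the opening in per cent of the stroke, from 0 (shut) to 100 (fully open), set as the call begins (left out, the last holds). The fingers move at their own pace and stop on an object; "force" is the grip in N (left out, the last holds). Time passes only in rows, so rows that do not move let the fingers close. It gives the time, the measured TCP pose, the force and the opening at its end, in the units of the state.
- ctrl.get_state(): the state, without advancing time (a new reading comes with each control period).
- ctrl.get_image(name): name is "scene" or "top" or "wrist"; returns the picture (420x560x3 uint8, red, green, blue); there is no depth.
- ctrl.camera_params(name): a dict with "vertical_fov" (degrees; the focal length in pixels is half the picture's height over the tangent of half this angle, whatever the lens; pixels are square), "cx", "cy" (the principal point, pixels), "R" (3x3) and "t" (3): a world point X has camera coordinates R X + t. Camera axes: x right, y down, z forward; pixel columns grow to the right and rows downward; lengths in m; the calibration is good to about 2 mm. A picture is of the moment at which its call begins: read the wrist's pose just before it. camera_params takes no time and is no camera call; for the wrist camera it gives the pose at the moment of the call.
- ctrl.close_job(): hands the job in, once; it reports no verdict.
Trained networks look in the newest picture that a camera, given by its name, has taken for a name from the list of things; names that differ only in an ending like _2 or _b are one class to them, and where a whole thing is asked for, a point or a joint stands for the part that bears it (a point fixed in the world has none). Each returns a list of dicts, best first, with "score" (0 to 1); they miss things now and then, are a little off and sometimes report something else, mostly with a low value. They report only what shows in the picture. A call takes as long as a camera call.
- ctrl.search_frame(camera, name): "xyz" ([x, y, z] in m, in the coordinates of the camera as it stood for that picture, good to about 4 mm: the middle of the surface that is visible of it).
- ctrl.silhouettes(camera, name): "pixels" (420x560 bool, what is visible of it).
- ctrl.spot_point(camera, name): "xyz" ([x, y, z] in m, in the coordinates of the camera as it stood for that picture, good to about 4 mm: a listed point, or the origin of a listed thing).
The state is a dict: "time": time; "joint_positions": joint angles; "qd": joint speeds; "joint_torque": joint torques, N m; "position": TCP position; "tool_rot": TCP orientation; "ft_force": force on the tool from outside, world axes, zero at the start; "torque": the same for the moment, N m; "grip_width": opening from 0.0 (shut) to 1.0 (fully open).
Only numpy, scipy, OpenCV 4.12 (cv2) and the standard library are available. Lean on these libraries where they do the work, as an engineer would, in place of code of your own. Each camera call takes 0.05 s, during which the arm holds its last target.

TASK

Drag the red jack along its track by its blue handle until its black saddle sits centred under the red balance mark on the timber. Give it a trial stroke, handle fully down and then let it come right back up so that the timber settles on its rests again, then press the handle fully down once more and finish while still holding it down, with the timber level and clear of both rests. Do not touch the timber, and leave the other things on the bench where they are.

Things in the scene. Friction and masses are not known exactly. Their poses are not given: they have to be found in the camera images.
- track: aluminium track fixed to the bench, 62 mm wide, 500 mm long along its own y, 12 mm thick; it carries the jack and both rests. Origin: centre of its underside, on the bench top. Its x axis points away from the handle side (the handle points along its -x), its y along the track, z up
- jack (a joint): position of the jack carriage along the track in m, 0 to 0.30, growing towards the track's +y; 0.15 is mid track. It starts somewhere near 0 and always has to go towards +y. It slides with about 4 N of friction and stays where it is left
- pivot (a point): handle pivot on the jack: centre of the hinge, whose axis runs along the track's y. 54 mm above the bench, 45 mm from the saddle's centre towards the track's -x; moves with the jack
- handle (a joint): pump handle angle in rad: 0 is fully up (handle sloping up at 0.45 rad from the pivot), 0.50 is the stop fully down (sloping 0.05 rad below level). A spring brings it back up in about 0.5 s when let go; holding it down takes about 10 N at the paddle. The saddle rises 58 mm per rad (29 mm in all): it meets the timber at about 0.14 rad and lifts it about 21 mm when fully down. The jack does not lock
- lever: the moving handle with its blue paddle: a steel bar 16 mm wide and 10 mm thick ending in a blue plastic paddle 36 mm wide, 72 mm long, 14 mm thick. Origin at the pivot; it points along -x of the track, the paddle covers 119 to 191 mm from the pivot. Its own frame is level when the handle is fully up
- paddle (a point): centre of the upper face of the blue paddle, 155 mm from the pivot along the handle and 7 mm above its centre line; about 128 mm above the bench when up and 53 mm when down. Can be pinched from above across its 36 mm width or pressed down from above
- saddle: the jack's square black rubber-topped saddle, 52 by 52 mm, 8 mm thick, on a steel ram. Origin: centre of its top face
- saddle_top (a point): centre of the saddle's top face, 100 mm above the bench when down
- timber: loose pale timber 45 mm wide, 45 mm high, 660 mm long along its own y (parallel to the track), with a 35 mm high, 200 mm long block on top of its +y end; 0.6 to 0.85 kg. Origin: centre of its underside, 108 mm above the bench as it lies on the rests
- lift_mark (a point): point on the timber's underside at the middle of the red painted band, 16 mm wide, that runs all round it: the balance point, 44 mm from the timber's middle towards its thick end
- rest_left: plywood rest at the +y end of the track, 25 mm thick, with cheeks on both sides of the timber up to 148 mm above the bench; the timber lies on it at 108 mm, 215 mm from the middle of the track. Origin on the bench
- rest_right: the same rest at the -y end of the track
- mallet: bystander: rubber mallet, about 300 mm long, head 68 mm across. Origin on the bench below its middle
- ply_block: bystander: plywood block 120 by 120 by 20 mm with a round hole. Origin: centre of its underside
- driver: bystander: screwdriver with a blue handle, about 200 mm long, lying beyond the timber
- glue_block: bystander: brown wood block 50 by 90 by 30 mm, lying by the right end of the timber. Origin: centre of its underside

How it is judged:
On the way, in this order (a step that is already met when the one before it is completed fails the run):
1. the saddle is centred under the red mark (within 12 mm), the handle still up (horizontal distance between saddle_top and lift_mark below 0.012 m and value of joint handle below 0.12 rad), for 0.2 s.
2. trial stroke: the handle is fully down (over 0.44 rad) and the saddle bears the timber (value of joint handle above 0.44 rad and contact force between saddle and timber above 3 N and horizontal distance between saddle_top and lift_mark below 0.015 m), for 0.1 s.
3. the handle is back up (under 0.08 rad) and the timber is off the saddle (value of joint handle below 0.08 rad and contact force between saddle and timber below 0.3 N), for 0.1 s.
At the end, for the whole second after the job is handed in: The robot is still pushing the handle (over 2 N), which is over 0.44 rad down; the timber lies still and level (within 0.03 rad) on the saddle alone, its red mark within 15 mm of the saddle's centre and its underside more than 120 mm above the bench, clear of both rests (all of step 2 and contact force between any of the fingers, the arm and lever above 2 N and contact force between each of rest_left, rest_right and timber below 0.5 N and height (world z) of lift_mark above 0.12 m and angle between timber's own z axis and vertical below 0.03 rad and linear speed of timber below 0.02 m/s); the arm keeps its last pose, push and grip.
It fails at once if the robot touches the timber (contact force between any of the fingers, the arm and timber above 1 N).
It fails at once if a bystander is moved by more than 30 mm (distance of any of mallet, ply_block, driver, glue_block from where it was at the start of the episode above 0.03 m).
It also fails if it takes over 58 s, if anything falls off the work surface, if the arm or the gripper's body presses on something with over 40 N, if the wrist force passes 120 N, or if a joint passes its speed limit or range.

## Working session

There is one attempt and no reset: what is moved stays moved. The work goes in short steps, Python scripts to look and compute and a tool call to move; the robot and the scene stay as the last step left them, time stands still between calls to the robot, and variables do not carry over. Pictures are saved under pics/ and viewed, and the job is handed in when it is done.

Besides the shell and the picture viewer there is one more tool, called by a JSON object that holds its "fn" and its "kwargs", one argument or row to a line. step_arm: Moves the arm, as the interface text tells. Its arguments: {"type":"object","properties":{"increments":{"type":"array","items":{"type":"number"}},"fingers":{"type":"number"},"force":{"type":"number"}},"required":["increments"]}

```bash
mkdir -p pics; ls
cat > h.py <<'E'
import numpy as np,cv2
from bench import ctrl
from scipy.spatial.transform import Rotation as Ro
def snap(n,f):
    im=ctrl.get_image(n); cv2.imwrite('pics/'+f,cv2.cvtColor(im,cv2.COLOR_RGB2BGR)); return im
def w(cam,p,P=None):
    P=P or ctrl.camera_params(cam); return np.array(P['R']).T@(np.array(p)-np.array(P['t']))
E
python3 - <<'E'
from h import *
s=ctrl.get_state(); print(s)
for c in ['scene','top']:
    snap(c,c+'0.png'); print(c, -np.array(ctrl.camera_params(c)['R']).T@ctrl.camera_params(c)['t'])
for c in ['scene','top']:
    for n in ['paddle','pivot','saddle_top','lift_mark']:
        for d in ctrl.spot_point(c,n)[:2]: print(c,n,d['score'],w(c,d['xyz']).round(4))
E
```

```text
pics
{'time': 0.0, 'joint_positions': array([ 1.27811604,  0.32185927, -0.07010435,  1.45164712,  0.02256719,
        1.37081768, -0.05690938]), 'qd': array([-0.00065862,  0.00086592,  0.00061295, -0.00039749, -0.0001494 ,
       -0.00173798, -0.00021286]), 'joint_torque': array([-1.42497947e-04, -4.91291893e+01, -4.03847108e-01, -3.12533891e+01,
       -6.40511164e-02,  4.35802387e-02,  1.36190197e-04]), 'position': array([ 0.19610267, -0.61913435,  0.22145211]), 'tool_rot': array([ 2.05651765,  0.32002813, -2.05725805]), 'ft_force': array([-0.07566453,  0.25512431, -0.87820007]), 'torque': array([ 0.01375782, -0.00773412, -0.00205903]), 'grip_width': 1.0001852874945063}
scene [ 1.2148755  -0.29789226  0.95417672]
top [ 0.39361155 -0.01506069  1.26322101]
scene paddle 0.7 [ 0.4812 -0.0232  0.1304]
scene pivot 0.86 [ 0.6141 -0.04    0.0525]
scene saddle_top 0.45 [ 0.6671 -0.0429  0.1021]
scene lift_mark 0.6 [0.6749 0.0742 0.109 ]
top paddle 0.79 [ 0.482  -0.0282  0.1276]
top pivot 0.92 [ 0.6095 -0.0372  0.0559]
top saddle_top 0.39 [ 0.6642 -0.0419  0.1027]
top lift_mark 0.79 [0.6706 0.0772 0.1134]
```

View pics/scene0.png

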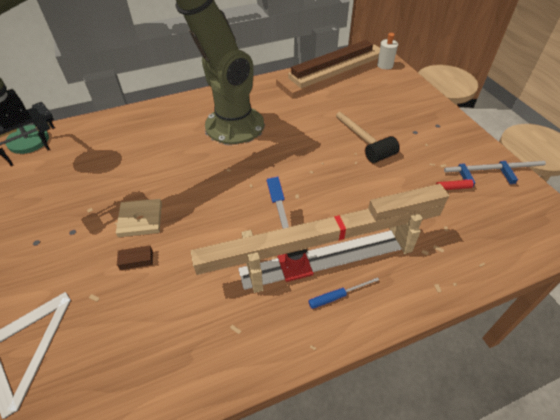

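View pics/top0.png

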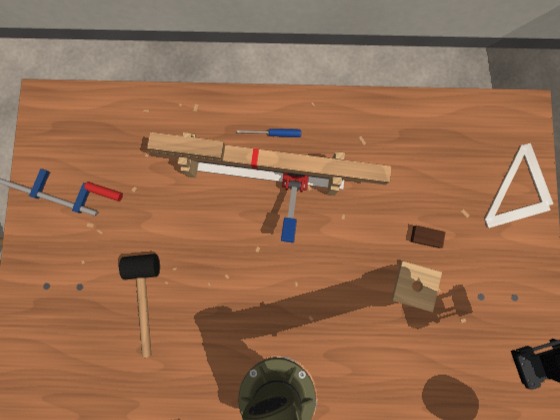

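```bash
cat >> h.py <<'E'
def ray(cam,uv,z,P=None):
    P=P or ctrl.camera_params(cam); f=210/np.tan(np.radians(P['vertical_fov'])/2)
    uv=np.atleast_2d(uv).astype(float)
    d=np.c_[(uv[:,0]-P['cx'])/f,(uv[:,1]-P['cy'])/f,np.ones(len(uv))]
    R=np.array(P['R']);c=-R.T@P['t'];D=d@R
    return c+D*((z-c[2])/D[:,2])[:,None]
E
python3 - <<'E'
from h import *
im={c:ctrl.get_image(c) for c in('top','scene')}
def col(c,name,z):
    h=cv2.cvtColor(im[c],cv2.COLOR_RGB2HSV)
    m=None
for c in ['top','scene']:
    for n in ['rest_left','rest_right','track','timber','saddle_top','jack']:
        for d in ctrl.spot_point(c,n)[:1]: print(c,n,round(d['score'],2),w(c,d['xyz']).round(4))
c='top'
for n in ['timber','paddle']:
    d=ctrl.silhouettes(c,n)[0]; m=d['pixels']; v,u=np.nonzero(m); print(n,d['score'],len(u),u.min(),u.max(),v.min(),v.max())
    if n=='timber':
        h=cv2.cvtColor(im[c],cv2.COLOR_RGB2HSV).astype(int)
        red=m&((h[...,0]<6)|(h[...,0]>172))&(h[...,1]>170)&(h[...,2]>100)
        vv,uu=np.nonzero(red);k=abs(uu-np.median(uu))<12;print('red',k.sum(),uu[k].min(),uu[k].max(),vv[k].min(),vv[k].max())
        print(ray(c,[uu[k].mean(),vv[k].mean()],.153))
        k=(u>262)&(u<385); X=ray(c,np.c_[u,v][k],.153)
        r=cv2.fitLine(X[:,:2].astype(np.float32),cv2.DIST_L2,0,.01,.01).ravel();print('line',r)
    if n=='paddle':
        h=cv2.cvtColor(im[c],cv2.COLOR_RGB2HSV).astype(int)
        b=m&(h[...,0]>95)&(h[...,0]<130)&(h[...,1]>120)
        vv,uu=np.nonzero(b); print(len(uu),uu.mean(),vv.mean(),ray(c,[uu.mean(),vv.mean()],.128))
        X=ray(c,np.c_[uu,vv],.128);print(cv2.fitLine(X[:,:2].astype(np.float32),cv2.DIST_L2,0,.01,.01).ravel(), np.ptp(X,axis=0))
h=cv2.cvtColor(im['scene'],cv2.COLOR_RGB2HSV).astype(int)
b=(h[...,0]>100)&(h[...,0]<125)&(h[...,1]>150);b[:170]=0;b[210:]=0;b[:,:260]=0;b[:,295:]=0
vv,uu=np.nonzero(b);print(len(uu),ray('scene',[uu.mean(),vv.mean()],.128))
E
```

```text
top rest_left 0.67 [0.693  0.2742 0.0036]
top rest_right 0.87 [ 0.6482 -0.1602  0.0035]
top track 0.79 [0.6667 0.0573 0.0015]
top timber 0.87 [0.6668 0.0301 0.1072]
top saddle_top 0.43 [ 0.665  -0.0464  0.1086]Traceback (most recent call last):
  File "<stdin>", line 8, in <module>
ValueError: it knows: driver, glue_block, lever, lift_mark, mallet, paddle, pivot, ply_block, rest_left, rest_right, saddle, saddle_top, timber, track
```

Run:
```python
from h import *
im={c:ctrl.get_image(c) for c in('top','scene')}
for c in ['scene']:
    for n in ['rest_left','rest_right','track','timber','saddle_top','lever']:
        for d in ctrl.spot_point(c,n)[:1]: print(c,n,round(d['score'],2),w(c,d['xyz']).round(4))
c='top'
for n in ['timber','paddle']:
    d=ctrl.silhouettes(c,n)[0]; m=d['pixels']; v,u=np.nonzero(m); print(n,d['score'],len(u),u.min(),u.max(),v.min(),v.max())
    if n=='timber':
        h=cv2.cvtColor(im[c],cv2.COLOR_RGB2HSV).astype(int)
        red=m&((h[...,0]<6)|(h[...,0]>172))&(h[...,1]>170)&(h[...,2]>100)
        vv,uu=np.nonzero(red);k=abs(uu-np.median(uu))<12;print('red',k.sum(),uu[k].min(),uu[k].max(),vv[k].min(),vv[k].max())
        print(ray(c,[uu[k].mean(),vv[k].mean()],.153))
        k=(u>262)&(u<385); X=ray(c,np.c_[u,v][k],.153)
        r=cv2.fitLine(X[:,:2].astype(np.float32),cv2.DIST_L2,0,.01,.01).ravel();print('line',r)
    if n=='paddle':
        h=cv2.cvtColor(im[c],cv2.COLOR_RGB2HSV).astype(int)
        b=m&(h[...,0]>95)&(h[...,0]<130)&(h[...,1]>120)
        vv,uu=np.nonzero(b); print(len(uu),uu.mean(),vv.mean(),ray(c,[uu.mean(),vv.mean()],.128))
        X=ray(c,np.c_[uu,vv],.128);print(cv2.fitLine(X[:,:2].astype(np.float32),cv2.DIST_L2,0,.01,.01).ravel(), np.ptp(X,axis=0))
h=cv2.cvtColor(im['scene'],cv2.COLOR_RGB2HSV).astype(int)
b=(h[...,0]>100)&(h[...,0]<125)&(h[...,1]>150);b[:170]=0;b[210:]=0;b[:,:260]=0;b[:,295:]=0
vv,uu=np.nonzero(b);print(len(uu),ray('scene',[uu.mean(),vv.mean()],.128))
print(ctrl.get_state()['time'])
```

```text
scene rest_left 0.87 [0.694  0.2709 0.0009]
scene rest_right 0.88 [ 6.514e-01 -1.511e-01  3.000e-04]
scene track 0.74 [ 6.706e-01  5.860e-02 -4.000e-04]
scene timber 0.96 [0.6707 0.0281 0.1087]
scene saddle_top 0.54 [ 0.6662 -0.0452  0.1044]
timber 0.62 4995 147 390 132 185
red 105 251 258 149 167
[[0.66965237 0.07443301 0.153     ]]
line [ 0.11229663  0.99367476  0.64727545 -0.11632535]
paddle 0.8 462 282 296 187 242
265 288.7245283018868 229.75849056603772 [[ 0.47556481 -0.0243086   0.128     ]]
[ 0.9927993  -0.11978996  0.47560456 -0.02431175] [6.32965711e-02 3.50094767e-02 2.22044605e-16]
232 [[ 0.48289432 -0.02486948  0.128     ]]
1.35
```

```bash
cat >> h.py <<'E'
def goal(yaw):  # tool x down, tool y = +-(track y), choose nearest
    s=ctrl.get_state();R0=Ro.from_rotvec(s['tool_rot']).as_matrix()
    out=[]
    for sg in(1,-1):
        y=sg*np.array([np.sin(yaw),np.cos(yaw),0]);x=np.array([0,0,-1.]);R=np.c_[x,y,np.cross(x,y)]
        out.append((np.linalg.norm(Ro.from_matrix(R0.T@R).as_rotvec()),R))
    return s,R0,min(out,key=lambda t:t[0])[1]
def plan(p,yaw=.112):
    s,R0,R=goal(yaw);d=np.array(p)-s['position']
    print('t',s['time'],'pos',s['position'].round(4),'F',s['ft_force'].round(2),'grip',round(s['grip_width'],3))
    print('turn(tool)',Ro.from_matrix(R0.T@R).as_rotvec().round(4),'shift now-axes cm',(R0.T@d*100).round(2),'shift goal-axes cm',(R.T@d*100).round(2))
    print('R0',R0.round(3).tolist())
E
python3 -c "
from h import *
plan([.48,-.0245,.20])"
```

```text
t 1.35 pos [ 0.1963 -0.6197  0.2226] F [ 0.5  -0.63 -0.15] grip 1.002
turn(tool) [ 4.188e-01  0.000e+00 -1.000e-04] shift now-axes cm [  2.25 -48.17 -45.02] shift goal-axes cm [  2.26 -62.32 -21.54]
R0 [[-0.0, 0.302, -0.953], [-0.0, -0.953, -0.302], [-1.0, 0.0, 0.0]]
```

{"fn": "step_arm", "kwargs": {
  "increments": [0,0,0,0.14,0,0,0,0,0,0.14,0,0,0,-2,-3,0.139,0,0,0,-5,-3,0,0,0,0,-5,-3,0,0,0,0,-5,-3,0,0,0,0,-5,-3,0,0,0,0,-5,-3,0,0,0,0,-5,-2,0,0,0,0,-5,-1.5,0,0,0,0,-5,0,0,0,0,0,-5,0,0,0,0],
  "fingers": 100,
  "force": 25
}}

```text
time: 2.85
position: [0.4602, -0.1707, 0.2227]
tool_rot: [-2.165, 0.121, 2.163]
ft_force: [0.2, -0.1, 0.7]
grip_width: 0.998
```

```bash
python3 -c "
from h import *
plan([.48,-.0245,.20])"
```

```text
t 2.85 pos [ 0.4602 -0.1707  0.2227] F [ 0.2  -0.15  0.71] grip 0.998
turn(tool) [ 0.0002 -0.0005 -0.0003] shift now-axes cm [  2.27 -14.75  -0.33] shift goal-axes cm [  2.27 -14.74  -0.33]
R0 [[0.0, -0.112, -0.994], [-0.0, -0.994, 0.112], [-1.0, 0.0, -0.001]]
```

{"fn": "step_arm", "kwargs": {
  "increments": [0,-5,-0.3,0,0,0,0,-5,0,0,0,0,0,-4.7,0,0,0,0,0,0,0,0,0,0,0,0,0,0,0,0]
}}

```text
time: 3.48
position: [0.4793, -0.0274, 0.2226]
tool_rot: [-2.164, 0.123, 2.164]
ft_force: [-0.2, -0.7, -1.5]
grip_width: 1.003
```

Run:
```python
from h import *
s=ctrl.get_state();P=ctrl.camera_params('wrist')
im=snap('wrist','w1.png');snap('scene','s1.png')
for n in ['paddle','pivot','lift_mark','saddle_top']:
    for d in ctrl.spot_point('wrist',n)[:1]: print(n,d['score'],w('wrist',d['xyz'],P).round(4))
plan([.48,-.0245,.105])
```

```text
paddle 0.9 [ 0.4815 -0.0241  0.1314]
pivot 0.9 [ 0.6159 -0.0359  0.0581]
t 3.775 pos [ 0.4793 -0.0276  0.2225] F [ 0.02  0.37 -0.54] grip 1.0
turn(tool) [-0.002   0.0001 -0.0001] shift now-axes cm [11.75 -0.32 -0.03] shift goal-axes cm [11.75 -0.32 -0.03]
R0 [[-0.0, -0.114, -0.994], [-0.0, -0.994, 0.114], [-1.0, 0.0, 0.0]]
```

View pics/w1.png

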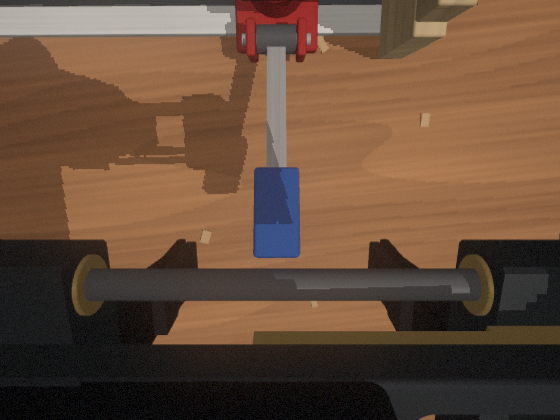

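{"fn": "step_arm", "kwargs": {
  "increments": [4,-0.3,0,0,0,0,4,0,0,0,0,0,2,0,0,0,0,0,1.7,0,0,0,0,0,0,0,0,0,0,0]
}}

```text
time: 4.4
position: [0.479, -0.0239, 0.1046]
tool_rot: [-2.161, 0.122, 2.166]
ft_force: [0.6, 0.7, -0.2]
grip_width: 1.003
```

{"fn": "step_arm", "kwargs": {
  "increments": [0,0,0,0,0,0,0,0,0,0,0,0,0,0,0,0,0,0,0,0,0,0,0,0,0,0,0,0,0,0,0,0,0,0,0,0],
  "fingers": 0,
  "force": 25
}}

```text
time: 5.15
position: [0.4798, -0.0232, 0.1056]
tool_rot: [-2.163, 0.121, 2.163]
ft_force: [0.5, -0.2, -0.5]
grip_width: 0.413
```

Run:
```python
from h import *
s=ctrl.get_state();P=ctrl.camera_params('wrist')
im=snap('wrist','w2.png');snap('scene','s2.png')
for n in ['paddle','pivot','lift_mark','saddle_top']:
    for d in ctrl.spot_point('wrist',n)[:1]: print(n,d['score'],w('wrist',d['xyz'],P).round(4))
plan([.48,-.0245,.105])
```

```text
paddle 0.72 [ 0.4802 -0.0243  0.1315]
t 5.45 pos [ 0.4798 -0.0233  0.1056] F [0.15 1.89 0.4 ] grip 0.409
turn(tool) [ 0.0001 -0.0001  0.0004] shift now-axes cm [ 0.06  0.12 -0.03] shift goal-axes cm [ 0.06  0.12 -0.03]
R0 [[0.0, -0.112, -0.994], [0.0, -0.994, 0.112], [-1.0, -0.0, -0.0]]
```

View pics/s2.png

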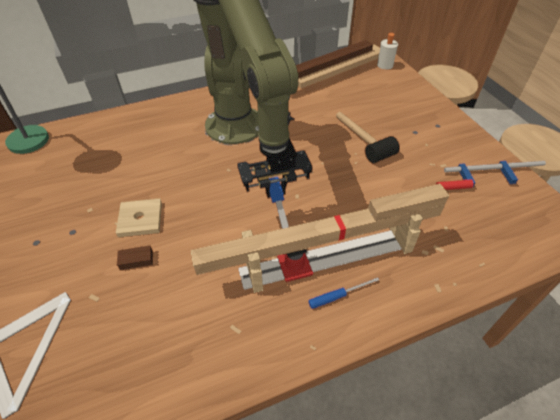

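{"fn": "step_arm", "kwargs": {
  "increments": [0,-0.6,0,0,0,0,0,-1.2,0,0,0,0,0,-1.2,0,0,0,0,0,-1.2,0,0,0,0,0,-1.2,0,0,0,0,0,-1.2,0,0,0,0,0,-1.2,0,0,0,0,0,-1.2,0,0,0,0,0,-1.0,0,0,0,0,0,-0.7,0,0,0,0,0,-0.3,0,0,0,0,0,0,0,0,0,0]
}}

```text
time: 6.95
position: [0.4916, 0.0866, 0.1055]
tool_rot: [-2.162, 0.12, 2.165]
ft_force: [-4.7, -0.3, 4.1]
grip_width: 0.412
```

Run:
```python
from h import *
P=ctrl.camera_params('wrist')
snap('wrist','w3.png');snap('scene','s3.png');im=snap('top','t3.png')
ey=np.array([.112,.9937,0])
for c in ['scene','top','wrist']:
    D={}
    for n in ['paddle','pivot','saddle_top','lift_mark']:
        for d in ctrl.spot_point(c,n)[:1]: D[n]=w(c,d['xyz'],P if c=='wrist' else None); print(c,n,round(d['score'],2),D[n].round(4))
    for n in D: 
        if 'lift_mark' in D: print(n,'to mark along y',((D['lift_mark']-D[n])@ey).round(4))
plan([.48,-.0245,.105])
```

```text
scene paddle 0.69 [0.4948 0.0859 0.13  ]
scene pivot 0.62 [0.6262 0.0703 0.0581]
scene saddle_top 0.53 [0.6766 0.0669 0.1001]
scene lift_mark 0.77 [0.6758 0.076  0.1089]
paddle to mark along y 0.0104
pivot to mark along y 0.0113
saddle_top to mark along y 0.009
lift_mark to mark along y 0.0
top paddle 0.38 [0.7844 0.045  0.0025]
top pivot 0.83 [0.6253 0.0667 0.0552]
top saddle_top 0.47 [0.6759 0.0662 0.1025]
top lift_mark 0.77 [0.6704 0.0767 0.1129]
paddle to mark along y 0.0187
pivot to mark along y 0.015
saddle_top to mark along y 0.0099
lift_mark to mark along y 0.0
wrist paddle 0.75 [0.4916 0.086  0.1311]
t 7.7 pos [0.4916 0.0866 0.1055] F [-4.85  1.43  4.61] grip 0.41
turn(tool) [0.0003 0.0008 0.001 ] shift now-axes cm [ 0.04 11.17 -0.09] shift goal-axes cm [ 0.05 11.17 -0.09]
R0 [[-0.001, -0.111, -0.994], [0.001, -0.994, 0.111], [-1.0, -0.001, 0.001]]
```

View pics/s3.png

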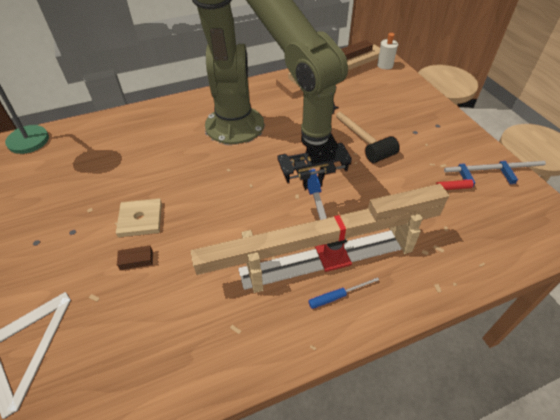

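View pics/w3.png

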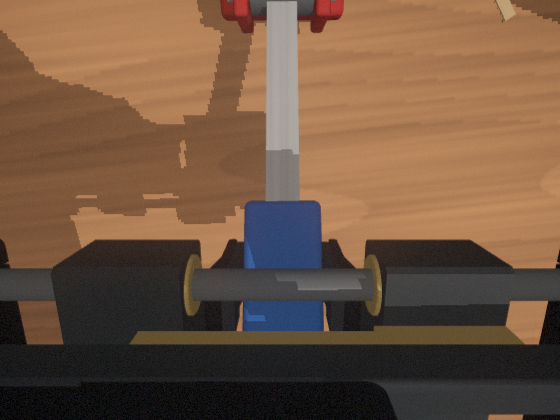

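{"fn": "step_arm", "kwargs": {
  "increments": [0,-0.4,0.1,0,0,0,0,-0.3,0,0,0,0,0,-0.15,0,0,0,0,0,0,0,0,0,0,0,0,0,0,0,0]
}}

```text
time: 8.32
position: [0.4924, 0.094, 0.1055]
tool_rot: [-2.164, 0.122, 2.163]
ft_force: [-1.2, -3.5, 0.9]
grip_width: 0.404
```

Run:
```python
from h import *
im=snap('scene','s4.png');it=snap('top','t4.png')
ey=np.array([.11,.994,0])
for k in range(2):
  for c in ['scene','top']:
    D={}
    for n in ['paddle','pivot','saddle_top','lift_mark']:
        for d in ctrl.spot_point(c,n)[:1]: D[n]=w(c,d['xyz']); print(c,n,round(d['score'],2),D[n].round(4))
    for n in D: 
        if 'lift_mark' in D: print(n,'to mark along y',((D['lift_mark']-D[n])@ey).round(4))
  ctrl.get_image('scene');ctrl.get_image('top')
plan([.48,-.0245,.105])
cv2.imwrite('pics/z4.png',cv2.resize(cv2.cvtColor(im[180:290,260:400],cv2.COLOR_RGB2BGR),None,fx=5,fy=5,interpolation=cv2.INTER_CUBIC))
cv2.imwrite('pics/zt4.png',cv2.resize(cv2.cvtColor(it[110:250,190:330],cv2.COLOR_RGB2BGR),None,fx=4,fy=4,interpolation=cv2.INTER_CUBIC))
```

```text
scene paddle 0.72 [0.4909 0.0937 0.1287]
scene pivot 0.87 [0.625  0.0783 0.0552]
scene saddle_top 0.45 [0.6767 0.0773 0.1021]
top pivot 0.69 [0.6227 0.0767 0.0579]
top saddle_top 0.53 [0.6752 0.0733 0.1037]
top lift_mark 0.88 [0.6682 0.0772 0.1129]
pivot to mark along y 0.0055
saddle_top to mark along y 0.003
lift_mark to mark along y 0.0
scene paddle 0.96 [0.4961 0.0944 0.1296]
scene pivot 0.96 [0.6255 0.0739 0.0575]
scene lift_mark 0.67 [0.6782 0.0764 0.1087]
paddle to mark along y 0.0022
pivot to mark along y 0.0083
lift_mark to mark along y 0.0
top paddle 0.22 [0.6688 0.0751 0.1109]
top pivot 0.59 [0.7825 0.042  0.0025]
top saddle_top 0.41 [0.6785 0.0719 0.1047]
top lift_mark 0.66 [ 0.2779  0.4025 -0.0094]
paddle to mark along y 0.2824
pivot to mark along y 0.3028
saddle_top to mark along y 0.2845
lift_mark to mark along y 0.0
t 9.425 pos [0.4923 0.094  0.1056] F [ 3.26 -3.62 -1.89] grip 0.412
turn(tool) [-0.0003 -0.0007 -0.0001] shift now-axes cm [ 0.06 11.92 -0.1 ] shift goal-axes cm [ 0.06 11.92 -0.1 ]
R0 [[0.001, -0.112, -0.994], [-0.0, -0.994, 0.112], [-1.0, 0.0, -0.001]]
```

View pics/z4.png

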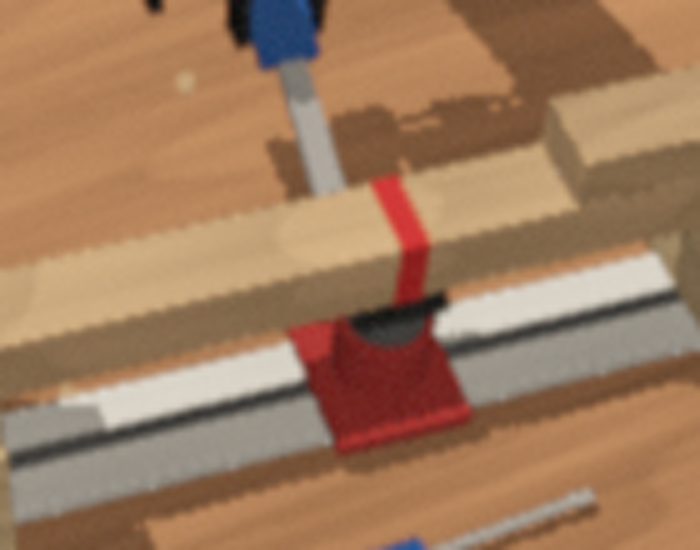

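View pics/zt4.png

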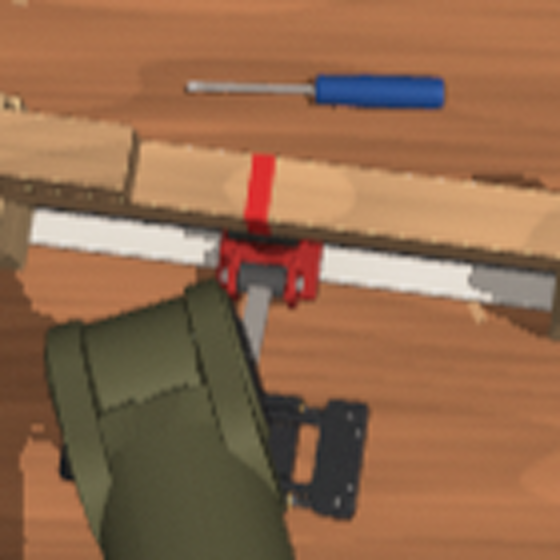

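Run:
```python
from h import *
z=lambda u,v:[260+u/5-.4,180+v/5-.4]
ey=np.array([.11,.994,0])
a=ray('scene',[z(353,330),z(445,304)],.096); print(a.round(4),np.linalg.norm(a[1]-a[0]))
m=ray('scene',[z(395,303),z(422,296)],.109); print(m.round(4))
b=ray('scene',[z(403,250),z(429,244)],.153); print(b.round(4)); 
t=ray('scene',[z(373,183),z(398,178)],.153); print(t.round(4))
for q in (a,m,b,t): print((q@ey).round(4),(q@ey).mean().round(4))
zt=lambda u,v:[190+u/4-.375,110+v/4-.375]
# top view: red band, and pivot fork (cheeks) centre
r=ray('top',[zt(262,155),zt(259,232)],.153);print(r.round(4),r@ey)
f=ray('top',[zt(239,283),zt(293,290)],.06);print(f.round(4),(f@ey),(f@ey).mean())
```

```text
[[0.6963 0.0433 0.096 ]
 [0.6999 0.095  0.096 ]] 0.051844468405788234
[[0.6973 0.0657 0.109 ]
 [0.6987 0.0806 0.109 ]]
[[0.6968 0.0655 0.153 ]
 [0.6984 0.0792 0.153 ]]
[[0.6525 0.0715 0.153 ]
 [0.6544 0.0848 0.153 ]]
[0.1196 0.1714] 0.1455
[0.142  0.1569] 0.1495
[0.1418 0.1556] 0.1487
[0.1428 0.1563] 0.1496
[[0.6962 0.0735 0.153 ]
 [0.642  0.0737 0.153 ]] [0.14961046 0.14391552]
[[0.6239 0.0947 0.06  ]
 [0.6196 0.0546 0.06  ]] [0.16276326 0.12242942] 0.14259633672797456
```

{"fn": "step_arm", "kwargs": {
  "increments": [0,-0.2,0,0,0,0,0,-0.15,0,0,0,0,0,0,0,0,0,0,0,0,0,0,0,0,0,0,0,0,0,0]
}}

```text
time: 10.05
position: [0.4928, 0.0978, 0.1056]
tool_rot: [-2.164, 0.121, 2.163]
ft_force: [4.3, -3.7, -2.2]
grip_width: 0.41
```

{"fn": "step_arm", "kwargs": {
  "increments": [0,0,0,0,0,0,0,0,0,0,0,0,0,0,0,0,0,0,0,0,0,0,0,0],
  "fingers": 100
}}

```text
time: 10.55
position: [0.4922, 0.098, 0.1055]
tool_rot: [-2.163, 0.121, 2.164]
ft_force: [0.3, -0.1, -0.2]
grip_width: 0.78
```

{"fn": "step_arm", "kwargs": {
  "increments": [-3,0,0,0,0,0,-4,0,0,0,0,0,-1,0,0,0,0,0,0,0,0,0,0,0]
}}

```text
time: 11.05
position: [0.4926, 0.0976, 0.1858]
tool_rot: [-2.165, 0.122, 2.163]
ft_force: [0.6, -0.3, -0.6]
grip_width: 0.997
```

Run:
```python
from h import *
s=ctrl.get_state();P=ctrl.camera_params('wrist');snap('wrist','w5.png')
for n in ['paddle','pivot']:
    for d in ctrl.spot_point('wrist',n)[:1]: print(n,d['score'],w('wrist',d['xyz'],P).round(4))
im=snap('scene','s5.png')
for n in ['paddle','saddle_top','lift_mark']:
    for d in ctrl.spot_point('scene',n)[:1]: print(n,d['score'],w('scene',d['xyz']).round(4))
plan([.493,.0965,.15])
cv2.imwrite('pics/z5.png',cv2.resize(cv2.cvtColor(im[180:290,260:400],cv2.COLOR_RGB2BGR),None,fx=5,fy=5,interpolation=cv2.INTER_CUBIC))
```

```text
paddle 0.66 [0.4935 0.0957 0.1333]
pivot 0.94 [0.6272 0.0859 0.0541]
paddle 0.97 [0.4913 0.0958 0.1292]
saddle_top 0.54 [ 0.2818  0.403  -0.009 ]
lift_mark 0.95 [0.6747 0.0732 0.1102]
t 11.4 pos [0.4919 0.0976 0.1847] F [-0.75  0.29 -0.16] grip 1.001
turn(tool) [-0.0001  0.0016 -0.0002] shift now-axes cm [ 3.47  0.1  -0.13] shift goal-axes cm [ 3.47  0.1  -0.12]
R0 [[-0.002, -0.112, -0.994], [0.0, -0.994, 0.112], [-1.0, 0.0, 0.002]]
```

View pics/z5.png

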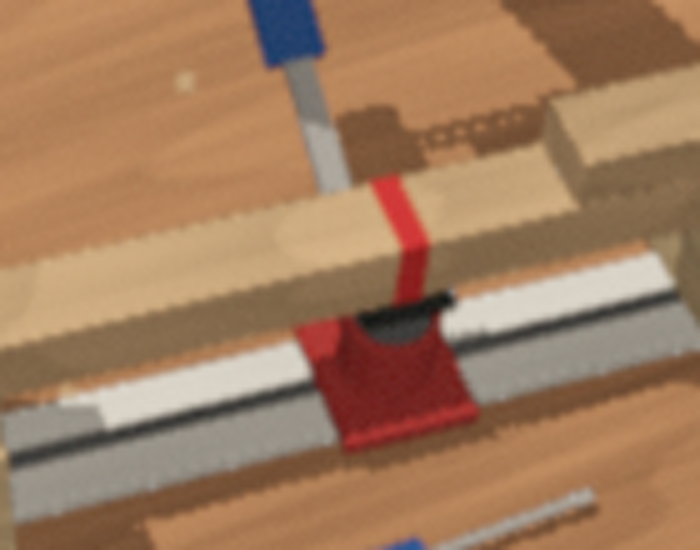

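View pics/w5.png

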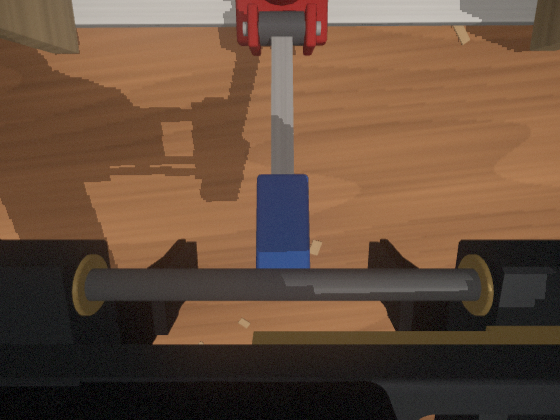

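{"fn": "step_arm", "kwargs": {
  "increments": [0,0.15,1.3,0,0,0,0,0,0,0,0,0,0,0,0,0,0,0,0,0,0,0,0,0,0,0,0,0,0,0,0,0,0,0,0,0,0,0,0,0,0,0,0,0,0,0,0,0],
  "fingers": 0
}}

```text
time: 12.4
position: [0.4793, 0.0976, 0.1855]
tool_rot: [-2.164, 0.122, 2.164]
ft_force: [-0.2, -0.1, -0.6]
grip_width: 0.172
```

{"fn": "step_arm", "kwargs": {
  "increments": [3,0,0,0,0,0,1.5,0,0,0,0,0,1,0,0,0,0,0,1,0,0,0,0,0,1,0,0,0,0,0,1,0,0,0,0,0,1,0,0,0,0,0,1,0,0,0,0,0,0.8,0,0,0,0,0,0.8,0,0,0,0,0,0.4,0,0,0,0,0,0,0,0,0,0,0]
}}

```text
time: 13.9
position: [0.4775, 0.0981, 0.0601]
tool_rot: [-2.16, 0.121, 2.168]
ft_force: [-6.3, 0.6, 7.9]
grip_width: 0.006
```

Run:
```python
from h import *
im=snap('scene','s6.png')
for n in ['lift_mark']:
    for d in ctrl.spot_point('scene',n)[:1]: print(n,d['score'],w('scene',d['xyz']).round(4))
plan([.479,.0965,.053])
```

```text
t 14.0 pos [0.4775 0.0981 0.0603] F [-5.95  0.34  7.6 ] grip 0.008
turn(tool) [ 0.0002  0.0039 -0.0008] shift now-axes cm [ 0.72  0.14 -0.17] shift goal-axes cm [ 0.73  0.14 -0.17]
R0 [[-0.004, -0.112, -0.994], [-0.0, -0.994, 0.112], [-1.0, 0.001, 0.004]]
```

View pics/s6.png

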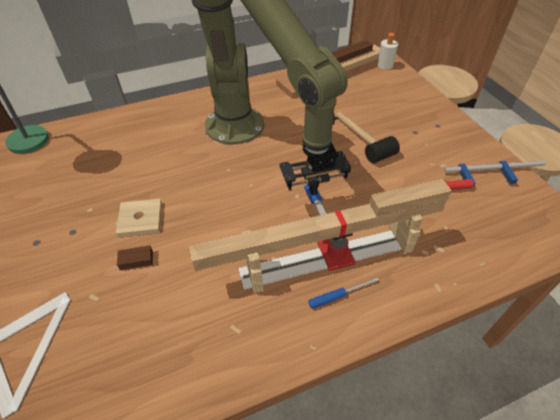

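{"fn": "step_arm", "kwargs": {
  "increments": [0.4,0,0,0,0,0,0.3,0,0,0,0,0,0.2,0,0,0,0,0,0.1,0,0,0,0,0,0,0,0,0,0,0,0,0,0,0,0,0]
}}

```text
time: 14.75
position: [0.4778, 0.0981, 0.0527]
tool_rot: [-2.161, 0.123, 2.169]
ft_force: [-13.0, -0.9, 27.4]
grip_width: 0.004
```

Run:
```python
from h import *
im=snap('scene','s7.png')
for n in ['lift_mark','timber']:
    for d in ctrl.spot_point('scene',n)[:1]: print(n,d['score'],w('scene',d['xyz']).round(4))
plan([.479,.0965,.053])
cv2.imwrite('pics/z7.png',cv2.resize(cv2.cvtColor(im[160:300,180:460],cv2.COLOR_RGB2BGR),None,fx=2.8,fy=2.8,interpolation=cv2.INTER_CUBIC))
```

```text
lift_mark 0.83 [0.6739 0.0738 0.1319]
timber 0.97 [0.6695 0.031  0.1296]
t 14.9 pos [0.4778 0.0981 0.0528] F [-14.55  -1.07  28.28] grip 0.0
turn(tool) [ 0.0002  0.0033 -0.0023] shift now-axes cm [-0.02  0.15 -0.13] shift goal-axes cm [-0.02  0.15 -0.13]
R0 [[-0.004, -0.112, -0.994], [-0.002, -0.994, 0.112], [-1.0, 0.002, 0.003]]
```

View pics/z7.png

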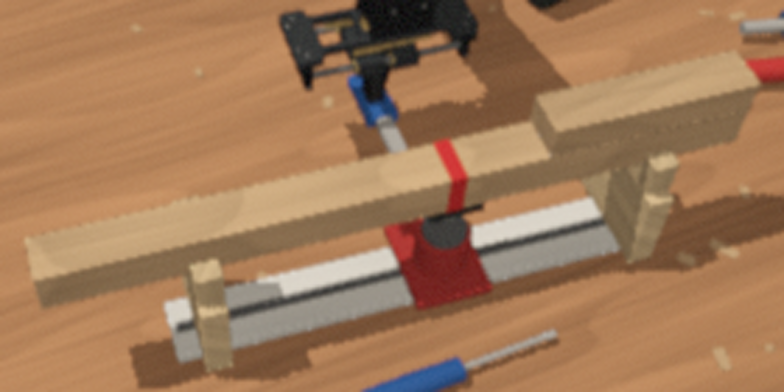

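{"fn": "step_arm", "kwargs": {
  "increments": [-0.5,0,0,0,0,0,-0.8,0,0,0,0,0,-0.8,0,0,0,0,0,-1,0,0,0,0,0,-1,0,0,0,0,0,-1,0,0,0,0,0,-1,0,0,0,0,0,-1,0,0,0,0,0,-2,0,0,0,0,0,-2,0,0,0,0,0,0,0,0,0,0,0,0,0,0,0,0,0]
}}

```text
time: 16.4
position: [0.4778, 0.0974, 0.1602]
tool_rot: [-2.16, 0.122, 2.167]
ft_force: [-0.7, -0.8, -0.2]
grip_width: 0.012
```

{"fn": "step_arm", "kwargs": {
  "increments": [0,0,0,0,0,0,0,0,0,0,0,0,0,0,0,0,0,0]
}}

```text
time: 16.77
position: [0.4791, 0.0976, 0.1612]
tool_rot: [-2.163, 0.121, 2.165]
ft_force: [0.1, 0.2, 0.0]
grip_width: 0.002
```

Run:
```python
from h import *
P=ctrl.camera_params('wrist');snap('wrist','w8.png')
for n in ['paddle']:
    for d in ctrl.spot_point('wrist',n)[:1]: print(n,d['score'],w('wrist',d['xyz'],P).round(4))
im=snap('scene','s8.png')
for n in ['paddle','lift_mark','timber']:
    for d in ctrl.spot_point('scene',n)[:1]: print(n,d['score'],w('scene',d['xyz']).round(4))
plan([.479,.0965,.053])
cv2.imwrite('pics/z8.png',cv2.resize(cv2.cvtColor(im[160:300,180:460],cv2.COLOR_RGB2BGR),None,fx=2.8,fy=2.8,interpolation=cv2.INTER_CUBIC))
```

```text
paddle 0.62 [0.4942 0.0966 0.1299]
paddle 0.94 [0.4932 0.0977 0.131 ]
lift_mark 0.92 [0.6761 0.0733 0.1128]
timber 0.6 [0.6703 0.0313 0.1106]
t 17.075 pos [0.4793 0.0976 0.1615] F [0.14 0.56 0.27] grip 0.005
turn(tool) [-0.0001 -0.     -0.0001] shift now-axes cm [10.85  0.11  0.02] shift goal-axes cm [10.85  0.11  0.02]
R0 [[0.0, -0.112, -0.994], [-0.0, -0.994, 0.112], [-1.0, 0.0, -0.0]]
```

View pics/z8.png

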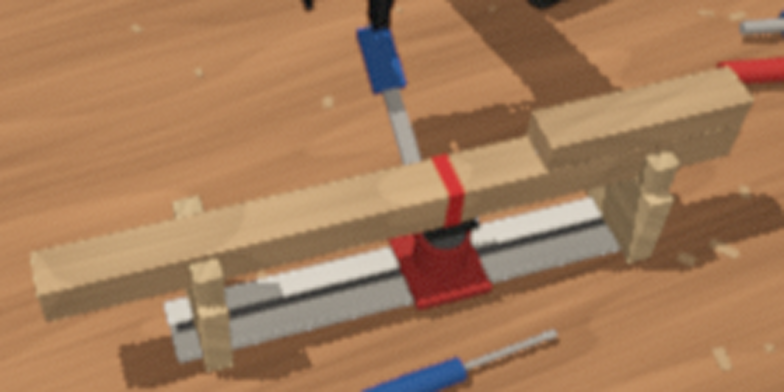

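{"fn": "step_arm", "kwargs": {
  "increments": [2,0,0,0,0,0,1.3,0,0,0,0,0,1,0,0,0,0,0,1,0,0,0,0,0,1,0,0,0,0,0,1,0,0,0,0,0,1,0,0,0,0,0,0.8,0,0,0,0,0,0.7,0,0,0,0,0,0.6,0,0,0,0,0,0.4,0,0,0,0,0,0.3,0,0,0,0,0]
}}

```text
time: 18.58
position: [0.4773, 0.0981, 0.0522]
tool_rot: [-2.159, 0.123, 2.17]
ft_force: [-16.6, -0.3, 36.8]
grip_width: 0.006
```

{"fn": "step_arm", "kwargs": {
  "increments": [0,0,0,0,0,0,0,0,0,0,0,0,0,0,0,0,0,0,0,0,0,0,0,0,0,0,0,0,0,0,0,0,0,0,0,0]
}}

```text
time: 19.32
position: [0.4773, 0.0981, 0.0526]
tool_rot: [-2.16, 0.124, 2.17]
ft_force: [-14.0, -1.1, 29.0]
grip_width: 0.005
```

Run:
```python
from h import *
im=snap('scene','s9.png')
for n in ['lift_mark','timber']:
    for d in ctrl.spot_point('scene',n)[:1]: print(n,d['score'],w('scene',d['xyz']).round(4))
plan([.479,.0965,.053])
cv2.imwrite('pics/z9.png',cv2.resize(cv2.cvtColor(im[160:300,180:460],cv2.COLOR_RGB2BGR),None,fx=2.8,fy=2.8,interpolation=cv2.INTER_CUBIC))
```

```text
lift_mark 0.95 [0.6744 0.074  0.1307]
timber 0.74 [0.6688 0.0298 0.1302]
t 19.475 pos [0.4773 0.0981 0.0526] F [-14.05  -1.2   28.58] grip 0.01
turn(tool) [ 0.0003  0.0045 -0.0026] shift now-axes cm [-0.04  0.14 -0.19] shift goal-axes cm [-0.04  0.14 -0.19]
R0 [[-0.005, -0.111, -0.994], [-0.002, -0.994, 0.111], [-1.0, 0.003, 0.004]]
```

View pics/z9.png

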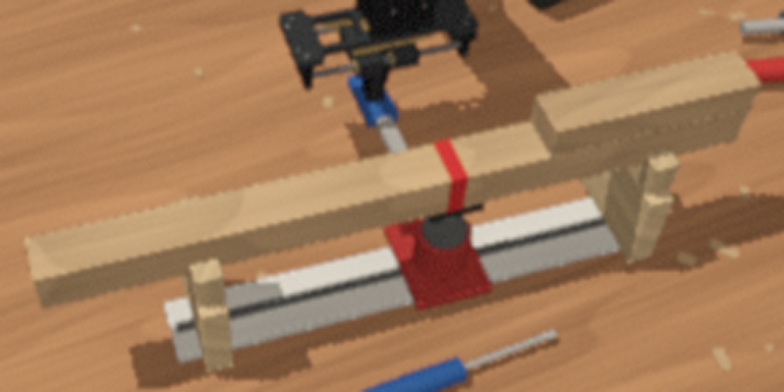

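```bash
python3 -c "
from h import *
print(ctrl.close_job()); s=ctrl.get_state(); print(s['time'],s['ft_force'])"
```

```text
the job is handed in; nothing more can be done
None
the job is handed in; nothing more can be done
```

I did the full sequence and handed the job in while still holding the handle down, at about 19.5 s of the 58 s allowed. No verdict was reported.

- **Drag:** I pinched the blue paddle and dragged the jack about 122 mm along the track in three moves. I measured 4 mm short before the last move. Afterwards the saddle's edges in the scene picture were centred on the red mark to about 1–2 mm.
- **Trial stroke:** I pressed the handle to its stop (28 N on the fingers), and the mark rose to 0.132 m. After release the paddle came back up to 0.130 m and the timber settled on its rests at about 0.11 m.
- **Final press:** The fingertip was at 0.053 m with 29 N of vertical push. The mark measured 0.131 m and the timber's middle 0.130 m, so it is level to within the measuring error. The last picture showed the mark still over the saddle.

**Less certain points:**
- There was also a steady sideways push of about 14 N on the fingers, along the handle. It did not visibly move the jack.
- I judged that the timber was clear of both rests from its height and the picture only.
- The networks gave a few plainly wrong points, such as the saddle and mark reported far off at the mallet. I ignored those and relied on edges measured in the pictures.
- I did not measure the bystanders' positions. The arm stayed clear of them, and those in view looked unmoved.

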